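Unplug the charged field battery and shut the charger

ROBOT

A 6-joint arm with a two-finger parallel gripper is mounted at the origin on a cart in front of the work surface, level with it; the furniture and walls round the work are solid. World frame = base frame: x ahead of the robot, y to its left, z up, the work surface at z = 0. Lengths are in m, angles in rad, forces in N, time in s.
With the tool pointing down it reaches from about 0.35 to 0.925 m from the base axis. Payload 6.4 kg.
Tool frame: the origin (TCP) lies midway between the tips of the shut fingers; the grasp point (between the pads) lies grip_depth behind it (grip_depth is the distance from the TCP to the grasp point, in m); x points along the fingers, z is the direction in which the jaws open and shut, and the axes are right-handed (so a half turn about x gives the same grasp; the last joint's range is limited). The gripper opens to 85 mm and grips with 20 to 120 N. Pads are 22 mm wide; open, the fingers measure 114 mm over their backs; the gripper's body (76 mm by 85 mm) begins 54 mm behind the grasp point. The pads swing forward as they close: fully open they stand 13 mm farther back than shut.
Start: joints at [1.002, 0.245, 1.558, -0, 1.339, -0.174], TCP at [0.25, 0.6, 0.209] pointing down, gripper open.
Joint ranges: [-3.13, 3.13], [-1.02, 2.26], [0.13, 2.54], [-0.95, 4.09], [0.21, 2.88], [-2.74, 2.74]. Speed limits (rad/s): [2.57, 2.57, 3.14, 3.14, 3.14, 3.14].

INTERFACE

Orientations are given as a unit quaternion [x, y, z, w].
In Python, from station import * gives the robot as it stands.
- The arm moves only by the tool apply_moves, never from a script. Its argument "motion" is text: rows parted by semicolons, each of 7 numbers parted by spaces: the opening, from 0 (shut) to 1 (fully open), then the shift along the tool's x, y, z in m, then the turn, a rotation vector about the tool's x, y, z in degrees. A call has 1 to 8 rows; each row shifts and turns the pose as measured when the row begins, along the tool's axes as they then stand; what a row does not reach is not made up. A row lasts 1/10 s, in which the tool goes at most 50 mm and 8.59 degrees, less where a joint would pass 70% of its speed; a pose out of reach is approached as far as the arm can. A call with a gripper value outside its range is refused whole. The fingers move at their own pace and stop on an object; the grip force is fixed at half the most. Time passes only in rows, so rows that do not move let the fingers close. It gives the time, the measured TCP pose, the force and the opening at its end, in the units of the state.
- observe(): the state, without advancing time (a new reading comes with each control period).
- snapshot(name): name is "scene" or "top" or "wrist"; returns a dict with "frame" (420x560x3 uint8, blue, green, red), "fovy" (degrees; the focal length in pixels is half the picture's height over the tangent of half this angle, whatever the lens; pixels are square), "cx", "cy" (the principal point, pixels), "view" (4x4, takes a point from world to camera coordinates). Camera axes: x right, y down, z forward; pixel columns grow to the right and rows downward; lengths in m; the calibration is good to about 2 mm. The wrist camera is an equidistant fisheye: a pixel r from the principal point sees the ray r / f radians off the axis. A picture is of the moment at which its call begins. There is no depth.
- finish_job(): hands the job in, once; it reports no verdict.
Trained networks look in a picture, given as the dict that the camera call returned (one of the last four; its "shot" number tells which), for a name from the list of things; names that differ only in an ending like _2 or _b are one class to them, and where a whole thing is asked for, a point or a joint stands for the part that bears it (a point fixed in the world has none). Each returns a list of dicts, best first, with "score" (0 to 1); they miss things now and then, are a little off and sometimes report something else, mostly with a low value. They report only what shows in the picture. A call takes as long as a camera call. They do not tell look-alikes from the thing itself.
- cut_out(name, picture): "mask" (420x560 bool, what is visible of it) and "bbox" ([left, top, right, bottom] as shares, 0 to 1, of the picture: columns of its width, rows of its height, round what is visible of it).
- mark_of(name, picture): "at" ([row, column] as shares, 0 to 1, of the picture: columns of its width, rows of its height: a listed point, or the origin of a listed thing).
The state is a dict: "time": time; "qpos": joint angles; "qvel": joint speeds; "joint_torque": joint torques, N m; "eef_pos": TCP position; "eef_rot": TCP orientation; "ft_force": force on the tool from outside, world axes, zero at the start; "wrist_torque": the same for the moment, N m; "grip_width": finger opening in m.
Only numpy, scipy, OpenCV 4.12 (cv2) and the standard library are available. Lean on these libraries where they do the work, as an engineer would, in place of code of your own. Each camera call takes 0.05 s, during which the arm holds its last target. There are 200 camera calls.

TASK

One of the two battery packs in the charging dock is full (all four gauge bars on its top lit green): pull that pack straight out of its bay against the spring catch by its orange bail, and leave it standing on the bench right in front of the dock, clear of the hood. Then swing the dock's hood down until it is fully shut, without slamming it. Leave the other pack plugged in, and do not disturb the brown vial, the hand meter or the marker beside the dock.

Things in the scene. Friction and masses are not known exactly. Their poses are not given: they have to be found in the camera images.
- dock: Grey two-bay battery charging dock fixed to the bench. Floor plate 5 mm thick, x -92 to +78, y -95 to +95 mm. Origin on the bench under it; +x to its back, packs come out at its open front along -x, y to its left, z up. Bays at y = +-38 mm. Middle divider (43 mm high) and 12 mm outer guide walls (50 mm high) at x -40 to +46; charger housing behind, x +45 to +78, 55 mm high.
- bay_left (a point): Middle of the left bay's floor, at x = +5.5, y = +38, z = 5 mm in the dock: a plugged-in pack's origin is here. Bay 67.5 mm wide. A sprung steel ball in the outer wall (x = +19, 33 mm high) snaps into a notch in the pack's flank: about 15 N to break free in the first 5 mm, 6 to 8 N of drag for 20 mm more, then free.
- bay_right (a point): The same for the right bay, at y = -38 mm in the dock.
- pack_green: The full pack: dark block 75 (x) x 64 (y) x 46 mm (z), about 0.42 kg, gauge on top with four green bars; in either bay. Origin at the centre of its underside, +x to its plugged end, like the dock's x. Orange level U-shaped bail on its front: 8 mm bar, 29 mm above the underside; cross bar at x = -77.5 mm; opening, free from above and below, x -73.5 to -37.5, y -22 to +22 mm.
- pack_green_bail (a point): Middle of the cross bar of the full pack's orange bail (on the bar's centre line); axes as the pack's.
- pack_amber: The pack that is still charging: the same as the full one, but with two amber bars lit out of four. In the other bay; stays plugged in.
- hood (a joint): Angle of the dock's pale grey hood, rad: 0 = fully shut over packs and bails; at the start about 1.6 to 1.75 (standing open at the dock's back); 1.85 at most. Stiff hinges: it stays at any angle and needs about 0.1 to 0.5 N m to close.
- hood_hinge (a point): Middle of the hinge line (along the dock's y), at x = +77.5, y = 0, z = 55 mm in the dock. Axes turn with the hood; at 0 they equal the dock's. Hood in these axes: top plate x -167.5 to +2.5, y +-95, outer face z = +14 mm; front wall (outer face x = -167.5) and side walls down to z = -45 mm; a 60 mm wide finger lip sticks out 11 mm low on the front. Shut, its top is 69 mm above the bench.
- hood_edge (a point): Middle of the hood's front upper outer edge (its top rear edge when it stands open): x = -167.5, z = +14 mm in the axes of point hood_hinge; on the outer face, which one pushes to close it.
- vial: Brown glass vial with a dark cap, 44 mm diameter, 76 mm tall, standing at the left of the dock; origin at the centre of its underside.
- meter: White hand meter lying on its back, 155 x 68 x 28 mm, long along its x, at the right of the dock; origin at the centre of its underside.
- marker: White marker pen with a blue cap, 17 x 128 mm, lying along its y, to the front right of the dock; origin at the centre of its underside.
Not all that is in view belongs to the job. What is shaped like the pack_green but pink is not meant.

How it is judged:
By the outcome, as a careful person would: the job done as asked, in the order asked, and still so for the second after the job is handed in, with the robot touching nothing.
It also fails if it takes over 58 s, if anything falls off the work surface, if the arm or the gripper's body presses on something with over 40 N, if the wrist force passes 120 N, or if a joint passes its speed limit or range.

## Working session

There is one attempt and no reset: what is moved stays moved. The work goes in short steps, Python scripts to look and compute and a tool call to move; the robot and the scene stay as the last step left them, time stands still between calls to the robot, and variables do not carry over. Pictures are saved under pics/ and viewed, about 8 in all and at most 12, crops included, and the job is handed in when it is done.

Besides the shell and the picture viewer there is one more tool, called as name(argument=value, ...) on one line, values as JSON. apply_moves: Moves the arm, as the interface text tells. Its arguments: {"type":"object","properties":{"motion":{"type":"string"}},"required":["motion"]}

```bash
mkdir -p pics; cat > h.py <<'E'
from station import *
import numpy as np, cv2
from scipy.spatial.transform import Rotation as R
def proj(p,s):
    c=s["view"]@np.append(p,1);f=210/np.tan(np.radians(s["fovy"]/2))
    return np.array([s["cx"]+f*c[0]/c[2],s["cy"]+f*c[1]/c[2]])
def ray(u,v,s,fish=False):
    f=210/np.tan(np.radians(s["fovy"]/2));d=np.array([(u-s["cx"])/f,(v-s["cy"])/f])
    if fish:
        r=np.linalg.norm(d);k=np.array([*(d/r*np.sin(r)),np.cos(r)])
    else: k=np.array([*d,1])
    V=s["view"];Rm=V[:3,:3];o=-Rm.T@V[:3,3];w=Rm.T@k
    return o,w/np.linalg.norm(w)
def atz(u,v,s,z,fish=False):
    o,w=ray(u,v,s,fish);return o+w*(z-o[2])/w[2]
E
python3 - <<'E'
from h import *
s=observe();print(s)
for n in("scene","top"):
    p=snapshot(n);cv2.imwrite(f"pics/{n}1.png",p["frame"]);print(n,p["fovy"],p["cx"],p["cy"],np.round(p["view"],3).tolist())
    for k in("dock","bay_left","bay_right","pack_green","pack_green_bail","pack_amber","hood_hinge","hood_edge","vial","meter","marker"):
        print(k,[(round(m["score"],2),round(m["at"][1]*560),round(m["at"][0]*420)) for m in mark_of(k,p)[:3]])
E
```

```text
{'time': 0.0, 'qpos': array([ 1.00190898e+00,  2.45832897e-01,  1.55907777e+00,  6.49683827e-06,
        1.33870425e+00, -1.74082183e-01]), 'qvel': array([ 0.0001159 , -0.00099823, -0.00081136,  0.00038491,  0.00065359,
        0.00019408]), 'joint_torque': array([-3.89147112e-05, -4.29512572e+01, -3.26124787e+01, -2.00508234e-04,
        5.40075489e-03, -6.25512016e-07]), 'eef_pos': array([0.24964475, 0.59946293, 0.20743407]), 'eef_rot': array([-0.39251301,  0.58900665,  0.39194198,  0.58769565]), 'ft_force': array([ 0.55486466, -0.04357431, -0.66108859]), 'wrist_torque': array([ 0.01975863, -0.00976141, -0.02284414]), 'grip_width': 0.08547991158072885}
scene 52.085063416727024 277.87899288101016 211.0970480172612 [[0.994, -0.11, 0.007, -0.608], [-0.089, -0.838, -0.539, 0.034], [0.065, 0.535, -0.842, 0.913], [0.0, 0.0, 0.0, 1.0]]
dock [(0.83, 275, 226)]
bay_left [(0.94, 259, 218), (0.6, 294, 228)]
bay_right [(0.72, 292, 225)]
pack_green [(0.94, 179, 162), (0.72, 294, 224)]
pack_green_bail [(0.76, 169, 181), (0.67, 283, 255)]
pack_amber [(0.59, 261, 219)]
hood_hinge [(0.83, 287, 182)]
hood_edge [(0.56, 294, 123)]
vial [(0.67, 199, 224)]
meter [(0.58, 364, 252)]
marker [(0.77, 334, 324)]
top 51.51508451973329 283.6031930827535 209.20082375103064 [[0.236, -0.972, 0.003, -0.194], [-0.901, -0.22, -0.374, 0.538], [0.364, 0.086, -0.928, 0.752], [0.0, 0.0, 0.0, 1.0]]
dock [(0.84, 282, 216), (0.31, 244, 141)]
bay_left [(0.94, 274, 227)]
bay_right [(0.79, 294, 200), (0.29, 284, 214)]
pack_green [(0.95, 296, 203), (0.62, 171, 283)]
pack_green_bail [(0.94, 325, 214), (0.92, 199, 296), (0.52, 283, 218)]
pack_amber [(0.56, 276, 228)]
hood_hinge [(0.95, 259, 187), (0.6, 275, 228)]
hood_edge [(0.9, 241, 138), (0.16, 398, 207)]
vial [(0.92, 262, 282), (0.74, 336, 155)]
meter [(0.89, 339, 151)]
marker [(0.95, 398, 203)]
```

```bash
python3 -c "
import cv2,numpy as np
a=cv2.imread('pics/scene1.png');b=cv2.imread('pics/top1.png')
cv2.imwrite('pics/both.png',cv2.resize(np.vstack([a,b]),None,fx=.71,fy=.71)) "; ls pics
```

```text
both.png
scene1.png
top1.png
```

View pics/scene1.png

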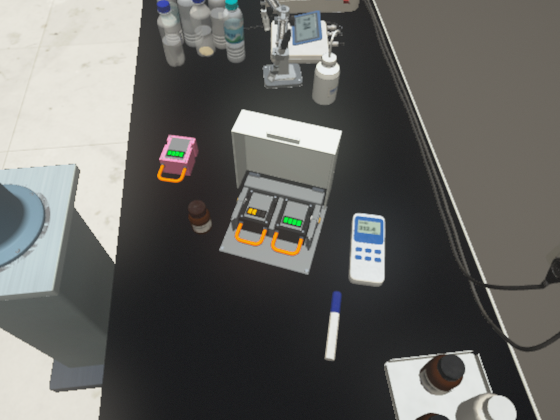

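View pics/top1.png

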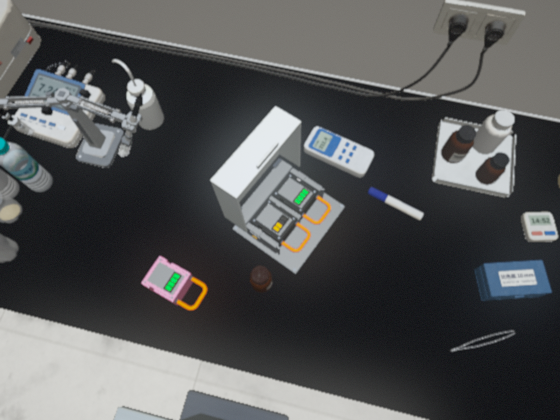

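The views show three packs:
- **Pink pack:** scene (179,155), four green bars. It's the look-alike and isn't meant.
- **Dock's left-bay pack:** scene (257,212), amber bars.
- **Dock's right-bay pack:** scene (294,222) and top (300,195), four green bars. This is the target.

I'll confirm the target in a crop and fit the dock pose.

```bash
cat >> h.py <<'E'
def Tdock(q,p):
    c,s=np.cos(q[2]),np.sin(q[2]);p=np.array(p,float)
    return np.array([q[0]+c*p[0]-s*p[1],q[1]+s*p[0]+c*p[1],p[2]])
def hoodp(a,p):  # hood frame->dock; opening lifts -x side
    c,s=np.cos(a),np.sin(a);x,y,z=p
    return np.array([.0775+c*x+s*z,y,.055-s*x+c*z])
E
cat > fit.py <<'E'
from h import *
from scipy.optimize import least_squares
obs=[];S={}
want={"bay_left":(.0055,.038,.005),"bay_right":(.0055,-.038,.005),"dock":(0,0,0),"hood_hinge":(.0775,0,.055),"pack_green_bail":(-.072,-.038,.034),"pack_green":(.0055,-.038,.005),"pack_amber":(.0055,.038,.005),"hood_edge":"H"}
near={"scene":(283,220),"top":(285,205)}
for n in("scene","top"):
    p=S[n]=snapshot(n)
    for k,w in want.items():
        for m in mark_of(k,p):
            uv=np.array([m["at"][1]*560,m["at"][0]*420])
            if m["score"]>.5 and np.linalg.norm(uv-near[n])<110 and not(k.startswith("pack_green") and uv[0]<220): obs.append((n,k,w,uv));break
def pr(q,n,w): return proj(Tdock(q,hoodp(q[3],(-.1675,0,.014)) if w=="H" else w),S[n])
f=lambda q:np.concatenate([pr(q,n,w)-uv for n,k,w,uv in obs])
b=min((least_squares(f,[.6,.0,y,1.68],loss="soft_l1",f_scale=2) for y in(-2.,-1,0,1,2,3)),key=lambda r:r.cost)
print(b.x,b.cost)
for n,k,w,uv in obs: print(n,k,uv.round(1),(pr(b.x,n,w)-uv).round(1))
ims=[]
for n,c in(("scene",(280,195)),("top",(285,195))):
    im=cv2.resize(S[n]["frame"],None,fx=4,fy=4,interpolation=cv2.INTER_CUBIC);q=b.x
    for pt in [(-.092,.095,.005),(-.092,-.095,.005),(-.072,-.038,.034),(-.072,.038,.034),(-.032,-.07,.051),(-.032,-.006,.051),(.043,-.07,.051),(.043,-.006,.051)]+[hoodp(q[3],(-.1675,y,.014)) for y in(-.095,.095)]:
        u=proj(Tdock(q,pt),S[n]);cv2.circle(im,tuple(int(v) for v in u*4+1.5),4,(255,0,255),1)
    x,y=c[0]*4,c[1]*4;ims.append(im[y-300:y+300,x-200:x+200])
cv2.imwrite("pics/fit.png",np.hstack(ims))
np.save("q.npy",b.x)
E
python3 fit.py
```

```text
[ 0.59920712 -0.06132774  1.1880147  -4.6814286 ] 46.72140077188482
scene bay_left [256.4 218.7] [ 2.4 -0.3]
scene bay_right [291.8 227.9] [ 1.3 -1.2]
scene dock [278.5 223.4] [-3.3  2.5]
scene hood_hinge [287.9 182.1] [-2.8  0.4]
scene pack_green_bail [284.5 253. ] [-0.7 -1.2]
scene pack_green [293.9 227.3] [-0.8 -0.6]
scene pack_amber [260.8 219. ] [-1.9 -0.6]
scene hood_edge [292.4 122.3] [-2.6 -2.5]
top bay_left [271.5 229.8] [ 3.4 -4.2]
top bay_right [293.  201.7] [ 1.9 -2.1]
top dock [285.2 214.8] [ 1.8 -0.2]
top hood_hinge [259.4 187.1] [-1.6 -1.5]
top pack_green_bail [324.7 211.1] [0.3 2.6]
top pack_green [294.2 202.7] [ 0.7 -3.1]
top pack_amber [276.2 224.1] [-1.3  1.4]
top hood_edge [242.7 141.5] [ 1.6 -1.1]
```

View pics/fit.png

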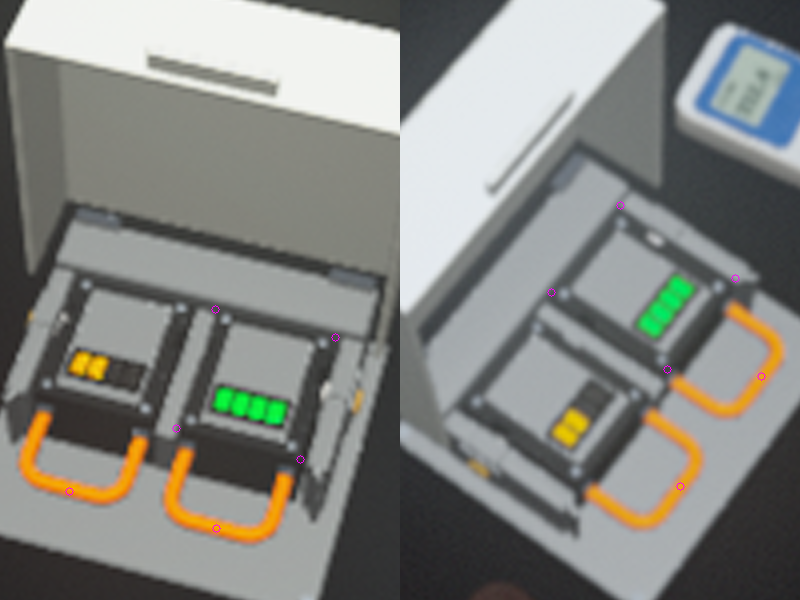

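The crop confirms the target: the right-bay pack has four green bars and the left-bay pack has two amber. The bail bar centres are near crop (230,528) and (757,388). The network-only fit is about 5 mm and a few degrees off, so I'm refitting with points picked from the picture.

```bash
cat > fit2.py <<'E'
from h import *
from scipy.optimize import least_squares
S={n:snapshot(n) for n in("scene","top")}
C=lambda n,x,y:((x+(920 if n=="scene" else 540)-1.5)/4,(y+480-1.5)/4)
B=(-.072,-.038,.034);A=(-.072,.038,.034);G=(.0055,-.038,.051);M=(.0055,.038,.051)
obs=[("scene",B,C("scene",230,528)),("top",B,C("top",757,388)),("scene",A,C("scene",72,495)),("top",A,C("top",675,497)),
("scene",G,C("scene",261.5,373.5)),("top",G,C("top",641.5,291)),("scene",M,C("scene",115,346)),("top",M,C("top",557.5,398)),
("scene",(-.092,.095,.005),(222,254)),("scene",(-.092,-.095,.005),(308,270)),("top",(-.092,.095,.005),(293,270)),("top",(-.092,-.095,.005),(344,209)),
("scene","H",(290,121)),("top","H",(241,140))]
def pr(q,n,w): return proj(Tdock(q,hoodp(q[3],(-.1675,0,.014)) if w=="H" else w),S[n])
f=lambda q:np.concatenate([pr(q,n,w)-uv for n,w,uv in obs])
b=least_squares(f,[.6,-.06,1.19,1.6],loss="soft_l1",f_scale=2)
print(b.x,b.cost)
for n,w,uv in obs: print(n,w,np.round(uv,1),(pr(b.x,n,w)-uv).round(1))
q=b.x;np.save("q.npy",q)
print("bail",Tdock(q,B),"bay",Tdock(q,G),"edge",Tdock(q,hoodp(q[3],(-.1675,0,.014))))
for k in("vial","meter","marker"):
  for n in S:
    m=mark_of(k,S[n]);print(k,n,[atz(i["at"][1]*560,i["at"][0]*420,S[n],0).round(3).tolist() for i in m[:2]])
E
python3 fit2.py
```

```text
[ 0.59878452 -0.05958126  1.19150089  1.61462122] 43.23139299319999
scene (-0.072, -0.038, 0.034) [287.1 251.6] [-3.5 -0.6]
top (-0.072, -0.038, 0.034) [323.9 216.6] [ 0.3 -3.1]
scene (-0.072, 0.038, 0.034) [247.6 243.4] [-0.7 -1.4]
top (-0.072, 0.038, 0.034) [303.4 243.9] [ 0.7 -2.7]
scene (0.0055, -0.038, 0.051) [295. 213.] [-1.4  1.5]
top (0.0055, -0.038, 0.051) [295.  192.4] [-0.4 -1.3]
scene (0.0055, 0.038, 0.051) [258.4 206.1] [-0.5 -0.1]
top (0.0055, 0.038, 0.051) [274.  219.1] [-0.2 -1. ]
scene (-0.092, 0.095, 0.005) [222 254] [-3.8 -3.6]
scene (-0.092, -0.095, 0.005) [308 270] [0.4 3.3]
top (-0.092, 0.095, 0.005) [293 270] [2.9 1.9]
top (-0.092, -0.095, 0.005) [344 209] [ 0.6 -5.3]
scene H [290 121] [-0.5 -2.6]
top H [241 140] [ 1.3 -0. ]
bail [ 0.60742454 -0.14053402  0.034     ] bay [ 0.63612016 -0.06854228  0.051     ] edge [0.63537602 0.03221972 0.22172582]
vial scene [[0.444, -0.049, 0.0]]
vial top [[0.44, -0.043, 0.0]]
meter scene [[0.775, -0.142, 0.0]]
meter top [[0.777, -0.141, 0.0]]
marker scene [[0.683, -0.29, -0.0], [0.635, -0.067, 0.0]]
marker top [[0.68, -0.291, 0.0]]
```

```bash
cat >> h.py <<'E'
def st():
    s=observe();return s,s["eef_pos"],R.from_quat(s["eef_rot"])
def togo(pos,zdir,sgn=1):
    s,p,r=st();z=np.array([zdir[0],zdir[1],0])*sgn/np.hypot(*zdir);x=np.array([0,0,-1.])
    T=R.from_matrix(np.c_[x,np.cross(z,x),z])
    print("t",round(s["time"],2),"shift",r.inv().apply(np.array(pos)-p).round(4),"turn",(r.inv()*T).as_rotvec(degrees=True).round(1),"F",s["ft_force"].round(1))
E
python3 - <<'E'
from h import *
import station
print([k for k in dir(station) if not k.startswith("_")]); print(getattr(station,"grip_depth",None))
s,p,r=st();print(r.as_matrix().round(3))
q=np.load("q.npy");d=(np.cos(q[2]),np.sin(q[2]))
b=Tdock(q,(-.085,-.02,.034))
for g in(1,-1): togo((b[0],b[1],.2),d,g)
E
```

```text
['Unreachable', 'cut_out', 'finish_job', 'grip_depth', 'mark_of', 'observe', 'snapshot']
0.0187
[[-0.    -0.923  0.385]
 [ 0.     0.385  0.923]
 [-1.     0.     0.   ]]
t 2.5 shift [ 0.0086 -0.597  -0.5594] turn [-0.9  0.  -0. ] F [0.2 0.1 0.6]
t 2.5 shift [ 0.0086 -0.597  -0.5594] turn [179.1  -0.   -0. ] F [0.2 0.1 0.6]
```

apply_moves(motion="0.4 -0.02 -0.034 -0.032 0 0 0;0.4 -0.02 -0.034 -0.032 0 0 0;0.4 -0.02 -0.034 -0.032 0 0 0;0.4 -0.02 -0.034 -0.032 0 0 0;0.4 -0.01 -0.036 -0.032 0 0 0;0.4 0 -0.036 -0.032 0 0 0;0.4 0 -0.036 -0.032 0 0 0;0.4 0 -0.036 -0.032 0 0 0")

```text
time: 3.3
eef_pos: [0.4118, 0.2526, 0.3001]
eef_rot: [-0.397, 0.585, 0.394, 0.587]
ft_force: [1.4, 0.3, 0.0]
grip_width: 0.0344
```

```bash
cat > g.py <<'E'
from h import *
import sys
q=np.load("q.npy");d=(np.cos(q[2]),np.sin(q[2]))
a=[float(v) for v in sys.argv[1:4]]
b=Tdock(q,a);togo(b,d)
s,p,r=st();v=p-[q[0],q[1],0];print("tcp world",p.round(3),"dock",np.round([v[0]*d[0]+v[1]*d[1],-v[0]*d[1]+v[1]*d[0],p[2]],4),"w",s["grip_width"].round(4))
E
python3 g.py -.085 -.02 .2
```

```text
t 3.3 shift [ 0.1016 -0.3101 -0.3045] turn [-0.2 -0.   0.2] F [1.4 0.3 0. ]Traceback (most recent call last):
  File "g.py", line 6, in <module>
    s,p,r=st();v=p-[q[0],q[1],0];print("tcp world",p.round(3),"dock",np.round([v[0]*d[0]+v[1]*d[1],-v[0]*d[1]+v[1]*d[0],p[2]],4),"w",s["grip_width"].round(4))
                                                                                                                                     ^^^^^^^^^^^^^^^^^^^^^
AttributeError: 'float' object has no attribute 'round'
```

apply_moves(motion="0.4 0 -0.034 -0.034 0 0 0;0.4 0 -0.034 -0.034 0 0 0;0.4 0 -0.034 -0.034 0 0 0;0.4 0.015 -0.034 -0.034 0 0 0;0.4 0.015 -0.034 -0.034 0 0 0;0.4 0.015 -0.034 -0.034 0 0 0;0.4 0.015 -0.034 -0.034 0 0 0;0.4 0.015 -0.034 -0.034 0 0 0")

```text
time: 4.1
eef_pos: [0.5644, -0.1074, 0.2343]
eef_rot: [-0.4, 0.582, 0.391, 0.591]
ft_force: [1.7, -0.2, 0.1]
grip_width: 0.0342
```

```bash
sed -i 's/s\["grip_width"\].round(4)/s["grip_width"]/' g.py; python3 g.py -.085 -.02 .2
python3 - <<'E'
from h import *
p=snapshot("wrist");cv2.imwrite("pics/w1.png",p["frame"]);np.savez("w1.npz",view=p["view"],fovy=p["fovy"],cx=p["cx"],cy=p["cy"]);print(p["fovy"],p["cx"],p["cy"],(-p["view"][:3,:3].T@p["view"][:3,3]).round(3))
for k,z in(("pack_green_bail",.034),("bay_right",.005)):
    for m in mark_of(k,p): print(k,m["score"],np.round([m["at"][1]*560,m["at"][0]*420]),atz(m["at"][1]*560,m["at"][0]*420,p,z,True).round(4))
E
```

```text
t 4.1 shift [ 0.0348 -0.0338 -0.0278] turn [-0.3  0.3  1. ] F [ 1.7 -0.2  0.1]
tcp world [ 0.564 -0.107  0.234] dock [-0.0572  0.0142  0.2343] w 0.0342195442126718
65.70646984690485 283.97666318536454 210.0943876661349 [ 0.497 -0.08   0.398]
pack_green_bail 0.72 [271. 218.] [ 0.6051 -0.1386  0.034 ]
bay_right 0.6 [336. 154.] [ 0.5669 -0.0388  0.005 ]
```

View pics/w1.png

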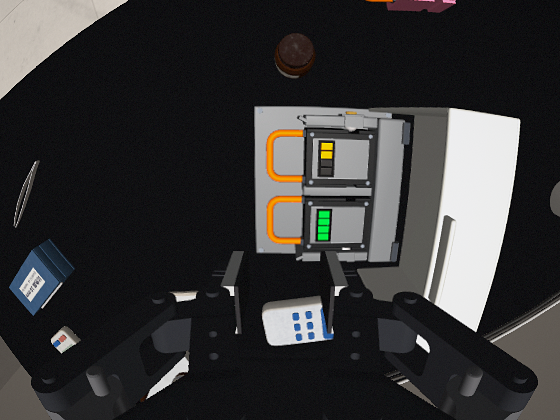

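The wrist view shows the green pack's bail bar at (270,220), the amber bail at (270,156) and the floor's front corners at (255,107) and (256,252). I'm refitting the dock from these.

```bash
python3 - <<'E'
from h import *
from scipy.optimize import least_squares
s=dict(np.load("w1.npz"))
P=[((-.072,-.038,.034),(270.5,220)),((-.072,.038,.034),(270.5,156)),((-.092,.095,.005),(255,107)),((-.092,-.095,.005),(256.5,252)),
((-.032,-.006,.051),(304,193)),((.043,-.006,.051),(373,193)),((.043,-.07,.051),(371,248)),((-.032,-.07,.051),(303,249)),((-.032,.070,.051),(304,129)),((-.032,.006,.051),(304,186))]
def inv(q,w):
    v=w-np.array([q[0],q[1],0]);c,n=np.cos(q[2]),np.sin(q[2]);return np.array([v[0]*c+v[1]*n,-v[0]*n+v[1]*c])
f=lambda q:np.concatenate([inv(q,atz(*uv,s,w[2],True))-w[:2] for w,uv in P])
b=least_squares(f,[.6,-.06,1.19],loss="soft_l1",f_scale=.003)
print(b.x,(f(b.x)*1000).round(1).reshape(-1,2).tolist())
q0=np.load("q.npy");q=np.append(b.x,q0[3]);np.save("q.npy",q);print(q0,Tdock(q,(-.072,-.038,.034)))
E
python3 g.py -.072 -.038 .12
```

```text
[ 0.59651896 -0.05895102  1.19818039] [[-0.1, -1.0], [1.6, -1.1], [3.1, -1.9], [-1.2, 1.5], [-1.7, 3.7], [1.7, 3.1], [4.3, -0.5], [-2.4, 0.5], [-1.7, -2.2], [-1.7, -0.4]]
[ 0.59878452 -0.05958126  1.19150089  1.61462122] [ 0.60569951 -0.13984427  0.034     ]
t 4.25 shift [ 0.1135 -0.0497 -0.0145] turn [-0.9  0.2  0.8] F [-0.3  0.6 -0.7]
tcp world [ 0.564 -0.107  0.233] dock [-0.0572  0.013   0.2328] w 0.034166951759361304
```

apply_moves(motion="0.4 0.03 -0.025 -0.007 0 0 0;0.4 0.04 -0.025 -0.007 -1 0.2 0.8;0.4 0.04 0 0 0 0 0;0.4 0 0 0 0 0 0")

```text
time: 4.65
eef_pos: [0.6097, -0.1383, 0.126]
eef_rot: [-0.403, 0.581, 0.398, 0.585]
ft_force: [-1.4, -0.8, -0.7]
grip_width: 0.0343
```

```bash
python3 g.py -.072 -.038 .017
```

```text
t 4.65 shift [ 0.1089  0.0042 -0.003 ] turn [0.3 0.1 0.5] F [-1.4 -0.8 -0.7]
tcp world [ 0.61  -0.138  0.126] dock [-0.0691 -0.0412  0.126 ] w 0.03429459450481163
```

apply_moves(motion="0.4 0.03 0.004 -0.003 0 0 0;0.4 0.03 0 0 0 0 0;0.4 0.025 0 0 0 0 0;0.4 0.015 0 0 0 0 0;0.4 0 0 0 0 0 0")

```text
time: 5.15
eef_pos: [0.6126, -0.1375, 0.0361]
eef_rot: [-0.409, 0.576, 0.395, 0.587]
ft_force: [-0.1, -0.6, 0.1]
grip_width: 0.0345
```

```bash
python3 g.py -.072 -.038 .017
python3 - <<'E'
from h import *
p=snapshot("wrist");cv2.imwrite("pics/w2.png",p["frame"])
E
```

```text
t 5.15 shift [ 0.0189  0.0061 -0.0046] turn [0.7 0.1 1.4] F [-0.1 -0.6  0.1]
tcp world [ 0.613 -0.138  0.036] dock [-0.0673 -0.0436  0.0361] w 0.034540549462428446
```

View pics/w2.png

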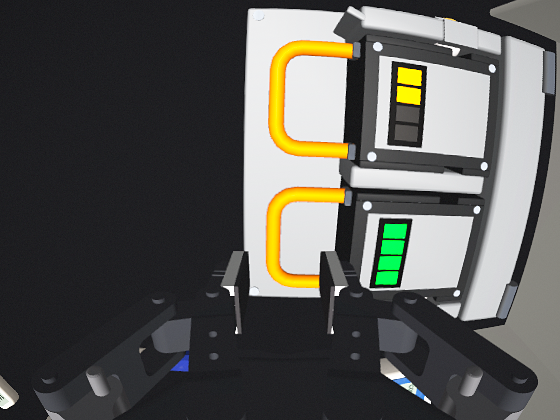

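```bash
python3 - <<'E'
from h import *
p=snapshot("wrist");q=np.load("q.npy");s,t,r=st()
def pf(P):
    c=p["view"]@np.append(P,1);f=210/np.tan(np.radians(p["fovy"]/2));th=np.arctan2(np.hypot(c[0],c[1]),c[2]);k=f*th/np.hypot(c[0],c[1]);return np.round([p["cx"]+k*c[0],p["cy"]+k*c[1]])
print("tcp",pf(t),"pad edges",[pf(t+r.apply([-.003,y,z])) for y in(-.011,.011) for z in(-.017,.017)])
print("bail",pf(Tdock(q,(-.072,-.038,.034))),pf(Tdock(q,(-.072,.038,.034))),"corner",pf(Tdock(q,(-.092,-.095,.005))),pf(Tdock(q,(-.092,.095,.005))))
o=lambda z,u:atz(*u,p,z,True)
def inv(q,w):
    v=w-np.array([q[0],q[1],0]);c,n=np.cos(q[2]),np.sin(q[2]);return np.array([v[0]*c+v[1]*n,-v[0]*n+v[1]*c]).round(4)
for z,u in((.034,(273,238)),(.034,(277,98)),(.005,(250,10)),(.051,(367,206)),(.051,(477,209)),(.051,(457,293)),(.051,(372,156))): print(u,inv(q,o(z,u)))
E
```

```text
tcp [283. 251.] pad edges [array([252., 271.]), array([313., 271.]), array([251., 234.]), array([315., 234.])]
bail [275. 235.] [276.  93.] corner [248. 294.] [244.   6.]
(273, 238) [-0.073  -0.0396]
(277, 98) [-0.0713  0.0357]
(250, 10) [-0.0885  0.0919]
(367, 206) [-0.0264 -0.0154]
(477, 209) [ 0.0386 -0.0162]
(457, 293) [ 0.0378 -0.0693]
(372, 156) [-0.0258  0.0094]
```

apply_moves(motion="0.4 0.004 0.006 -0.005 0.7 0.1 1.4;0.4 0.008 0 0 0 0 0;0.4 0.007 0 0 0 0 0;0.4 0 0 0 0 0 0")

```text
time: 5.65
eef_pos: [0.6097, -0.1426, 0.023]
eef_rot: [-0.402, 0.582, 0.395, 0.586]
ft_force: [-0.7, 0.6, -1.0]
grip_width: 0.034
```

```bash
python3 g.py -.072 -.038 .016
```

```text
t 5.65 shift [0.007  0.0048 0.0011] turn [-0.1 -0.   0.6] F [-0.7  0.6 -1. ]
tcp world [ 0.61  -0.143  0.023] dock [-0.0731 -0.0427  0.023 ] w 0.034035702882069425
```

apply_moves(motion="0.4 0.009 0.006 0 0 0 0.6;0.4 0.002 0.002 0 0 0 0;0 0 0 0 0 0 0;0 0 0 0 0 0 0;0 0 0 0 0 0 0;0 0 0 0 0 0 0")

```text
time: 6.25
eef_pos: [0.6014, -0.1394, 0.0106]
eef_rot: [-0.398, 0.585, 0.398, 0.584]
ft_force: [0.0, 0.3, -1.3]
grip_width: 0.0048
```

```bash
python3 g.py -.072 -.038 .016
```

```text
t 6.25 shift [-0.0054 -0.0041  0.0012] turn [-0.1 -0.  -0. ] F [ 0.   0.3 -1.3]
tcp world [ 0.601 -0.139  0.011] dock [-0.0732 -0.0339  0.0106] w 0.004841702509077802
```

apply_moves(motion="0 0 0 0 0 0 0;0 0 0 0 0 0 0")

```text
time: 6.45
eef_pos: [0.6015, -0.1395, 0.0106]
eef_rot: [-0.398, 0.585, 0.398, 0.584]
ft_force: [-1.0, -0.0, -0.3]
grip_width: 0.0048
```

```bash
python3 - <<'E'
from h import *
p=snapshot("wrist");cv2.imwrite("pics/w3.png",cv2.resize(p["frame"][150:350,180:400],None,fx=2.5,fy=2.5))
E
```

```text
(no output)
```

View pics/w3.png

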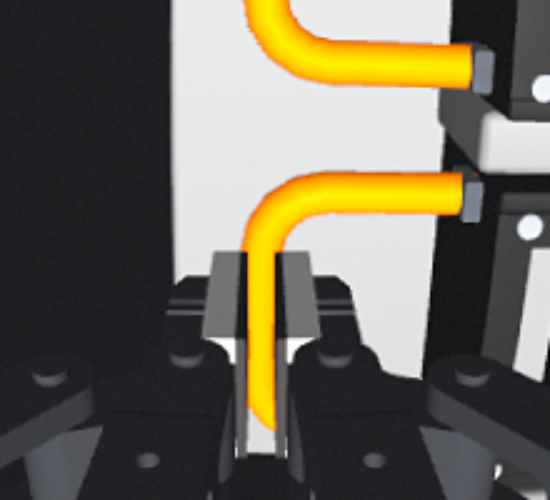

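The bar sits between the pads, in the middle of crop pads (260,300). Pulling out.

apply_moves(motion="0 0 0 -0.01 0 0 0;0 0 0 -0.01 0 0 0;0 0 0 -0.01 0 0 0;0 0 0 -0.01 0 0 0;0 0 0 -0.01 0 0 0;0 0 0 0 0 0 0")

```text
time: 7.1
eef_pos: [0.5856, -0.1794, 0.0107]
eef_rot: [-0.394, 0.58, 0.4, 0.59]
ft_force: [-0.2, -2.2, -0.8]
grip_width: 0.0047
```

```bash
python3 g.py -.2355 -.034 .0106
```

```text
t 7.1 shift [-0.0019 -0.0008 -0.1193] turn [-0.3  0.9  0.1] F [-0.2 -2.2 -0.8]
tcp world [ 0.586 -0.179  0.011] dock [-0.1161 -0.0337  0.0107] w 0.004698704671505933
```

apply_moves(motion="0 0 0 -0.015 0 0.9 0;0 0 0 -0.016 0 0 0;0 0 0 -0.016 0 0 0;0 0 0 -0.016 0 0 0;0 0 0 -0.016 0 0 0;0 0 0 -0.016 0 0 0;0 0 0 -0.015 0 0 0;0 0 0 0 0 0 0")

```text
time: 7.9
eef_pos: [0.5399, -0.2914, 0.0098]
eef_rot: [-0.396, 0.586, 0.397, 0.585]
ft_force: [-0.7, -1.6, 0.4]
grip_width: 0.0037
```

```bash
python3 g.py -.2355 -.034 .006
python3 - <<'E'
from h import *
p=snapshot("scene");cv2.imwrite("pics/s2.png",cv2.resize(p["frame"][100:350,150:430],None,fx=2.5,fy=2.5))
E
```

```text
t 7.9 shift [ 0.0038 -0.0021  0.0016] turn [-0.4 -0.  -0.1] F [-0.7 -1.6  0.4]
tcp world [ 0.54  -0.291  0.01 ] dock [-0.2371 -0.0319  0.0098] w 0.0036782178752405303
```

View pics/s2.png

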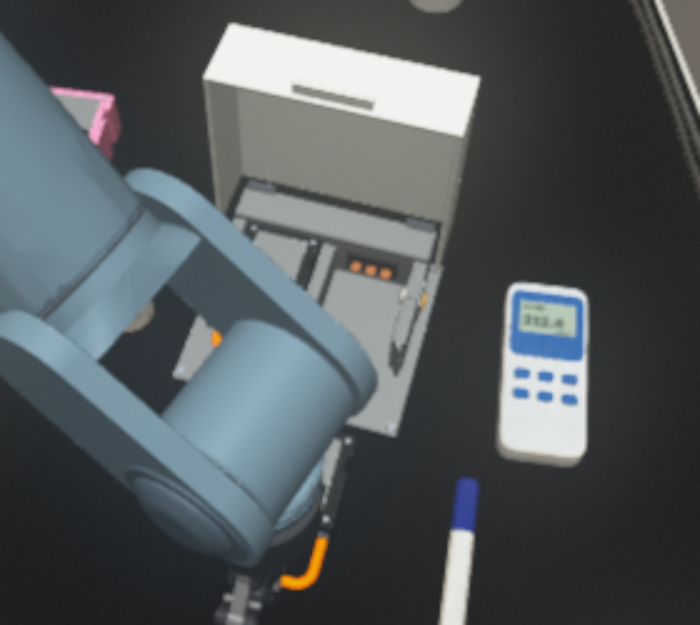

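The right bay is empty and the pack is in front of the dock; the vial, meter and marker are in place. Lowering and releasing.

apply_moves(motion="0 0.003 0 0 0 0 0;0 0.002 0 0 0 0 0;0 0 0 0 0 0 0")

```text
time: 8.25
eef_pos: [0.5405, -0.2923, 0.0064]
eef_rot: [-0.398, 0.586, 0.397, 0.584]
ft_force: [-2.0, 0.9, 3.1]
grip_width: 0.0035
```

```bash
python3 g.py -.2355 -.034 .006
```

```text
t 8.25 shift [ 0.0004 -0.0012  0.0022] turn [-0.2 -0.2 -0. ] F [-2.   0.9  3.1]
tcp world [ 0.541 -0.292  0.006] dock [-0.2377 -0.0328  0.0064] w 0.0034887243986753565
```

apply_moves(motion="0.3 0 0 0 0 0 0;0.3 0 0 0 0 0 0;0.3 0 0 0 0 0 0;0.3 -0.02 0 0 0 0 0;0.3 -0.03 0 0 0 0 0;0.3 -0.04 0 0 0 0 0;0.3 -0.045 0 0 0 0 0;0.3 -0.045 0 0 0 0 0")

```text
time: 9.05
eef_pos: [0.5372, -0.2846, 0.1804]
eef_rot: [-0.392, 0.587, 0.405, 0.581]
ft_force: [-0.0, -0.2, 0.3]
grip_width: 0.026
```

```bash
python3 - <<'E'
from h import *
p=snapshot("wrist");cv2.imwrite("pics/w4.png",p["frame"])
E
python3 g.py .14 .0 .3
```

```text
t 9.1 shift [-0.1096  0.0326  0.3731] turn [-0.  -0.  -0.3] F [ 2.6 -2.   6.2]
tcp world [ 0.541 -0.288  0.19 ] dock [-0.2331 -0.0318  0.1902] w 0.02595945470526706
```

View pics/w4.png

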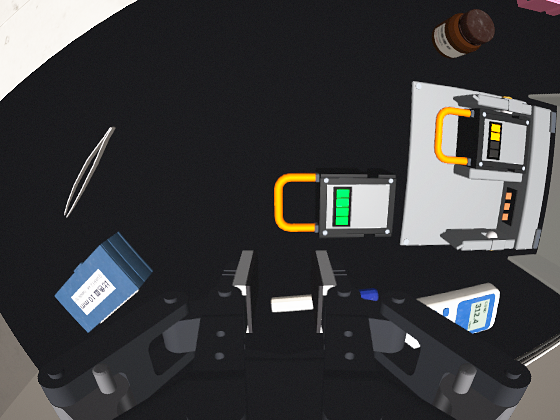

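The green pack stands upright on the bench, top at (355,205), clear of the dock plate edge at (405,165). The amber pack is still plugged in at (505,140). Next is the hood, so I'm rising and crossing over it.

apply_moves(motion="0 -0.045 0.002 0 0 0 0;0 -0.045 0.004 0.01 0 0 0;0 -0.025 0.005 0.035 0 0 0;0 0 0.005 0.045 0 0 0;0 0 0.005 0.045 0 0 0;0 0 0.005 0.045 0 0 0;0 0 0.005 0.045 0 0 0")

```text
time: 9.8
eef_pos: [0.5982, -0.0641, 0.308]
eef_rot: [-0.398, 0.584, 0.394, 0.587]
ft_force: [0.9, -0.7, -0.3]
grip_width: -0.0001
```

```bash
python3 g.py .15 .0 .3; python3 - <<'E'
from h import *
p=snapshot("top");q=np.load("q.npy")
for u in((149,128),(100,160)): print(atz(*u,p,0).round(3))
b=Tdock(q,(.16,0,.2));print(b)
E
```

```text
t 9.8 shift [0.008  0.0049 0.1541] turn [-0.5 -0.   0.4] F [ 0.9 -0.7 -0.3]
tcp world [ 0.598 -0.064  0.308] dock [-0.0041 -0.0034  0.308 ] w -5.581122618440993e-05
[0.738 0.314 0.   ]
[0.628 0.394 0.   ]
[0.65476746 0.09006949 0.2       ]
```

apply_moves(motion="0 0 0.001 0.045 0 0 0;0 0 0.002 0.045 0 0 0;0 0 0 0.045 0 0 0;0 0 0 0.025 0 0 0;0 0 0 0 0 0 0")

```text
time: 10.35
eef_pos: [0.6554, 0.0994, 0.3059]
eef_rot: [-0.4, 0.581, 0.399, 0.586]
ft_force: [0.6, 0.1, -0.0]
grip_width: 0.0001
```

```bash
python3 g.py .158 .0 .2
```

```text
t 10.35 shift [ 0.1058 -0.0022 -0.0114] turn [0.1 0.3 0.3] F [ 0.6  0.1 -0. ]
tcp world [0.655 0.099 0.306] dock [0.1689 0.0028 0.3059] w 0.00012882492654741452
```

apply_moves(motion="0 0.045 0 0 0 0 0;0 0.04 0 0 0 0 0;0 0.022 0 0 0 0 0;0 0 0 0 0 0 0;0 0 0 -0.01 0 0 0;0 0 0 -0.01 0 0 0")

```text
time: 10.95
eef_pos: [0.6494, 0.0784, 0.1971]
eef_rot: [-0.402, 0.58, 0.398, 0.587]
ft_force: [-0.1, -0.5, -0.5]
grip_width: 0.0003
```

```bash
cat > arc.py <<'E'
from h import *
q=np.load("q.npy")
for t in np.radians(range(95,-1,-5)):
    u=.15
    print(round(np.degrees(t)),np.round([.0775-u*np.cos(t)+.014*np.sin(t)+.015,.055+u*np.sin(t)+.014*np.cos(t)],4))
E
python3 arc.py; python3 g.py .12 .0 .2
```

```text
95 [0.1195 0.2032]
90 [0.1065 0.205 ]
85 [0.0934 0.2056]
80 [0.0802 0.2052]
75 [0.0672 0.2035]
70 [0.0544 0.2007]
65 [0.0418 0.1969]
60 [0.0296 0.1919]
55 [0.0179 0.1859]
50 [0.0068 0.1789]
45 [-0.0037  0.171 ]
40 [-0.0134  0.1621]
35 [-0.0223  0.1525]
30 [-0.0304  0.1421]
25 [-0.0375  0.1311]
20 [-0.0437  0.1195]
15 [-0.0488  0.1073]
10 [-0.0528  0.0948]
5 [-0.0557  0.082 ]
0 [-0.0575  0.069 ]
t 10.95 shift [-0.0031 -0.0006 -0.0271] turn [0.2 0.3 0.6] F [-0.1 -0.5 -0.5]
tcp world [0.649 0.078 0.197] dock [0.1472 0.0007 0.1971] w 0.000315315897867182
```

apply_moves(motion="0 -0.002 0 -0.008 0 0 0;0 -0.002 0 -0.008 0 0 0;0 -0.002 0 -0.008 0 0 0;0 0 0 -0.008 0 0 0;0 0 0 -0.008 0 0 0;0 0 0 -0.008 0 0 0;0 0 0 -0.008 0 0 0;0 0 0 -0.008 0 0 0")

```text
time: 11.75
eef_pos: [0.6266, 0.0111, 0.2099]
eef_rot: [-0.404, 0.577, 0.395, 0.59]
ft_force: [0.4, 0.9, -0.4]
grip_width: 0.0001
```

```bash
python3 g.py .0544 .0 .2007
```

```text
t 11.75 shift [ 0.009   0.0027 -0.0219] turn [0.1 0.4 1.1] F [ 0.4  0.9 -0.4]
tcp world [0.627 0.011 0.21 ] dock [ 0.0762 -0.0025  0.2099] w 0.00011090499479879295
```

apply_moves(motion="0 0.003 0.001 -0.007 0 0.4 1;0 0.003 0.001 -0.007 0 0 0;0 0.003 0 -0.007 0 0 0;0 0.002 0 -0.006 0 0 0;0 0.002 0 -0.006 0 0 0;0 0.002 0 -0.006 0 0 0;0 0.002 0 -0.006 0 0 0;0 0.003 0 -0.006 0 0 0")

```text
time: 12.55
eef_pos: [0.6049, -0.0382, 0.1934]
eef_rot: [-0.399, 0.582, 0.4, 0.584]
ft_force: [-5.7, 0.4, 9.7]
grip_width: -0.0001
```

```bash
python3 g.py .0179 .0 .186;python3 - <<'E'
from h import *
p=snapshot("scene");cv2.imwrite("pics/s3.png",cv2.resize(p["frame"][60:350,150:430],None,fx=2,fy=2))
E
```

```text
t 12.55 shift [ 0.0074  0.0002 -0.0045] turn [0.2 0.2 0. ] F [-5.7  0.4  9.7]
tcp world [ 0.605 -0.038  0.193] dock [ 0.0224 -0.0002  0.1934] w -7.528825314025903e-05
```

View pics/s3.png

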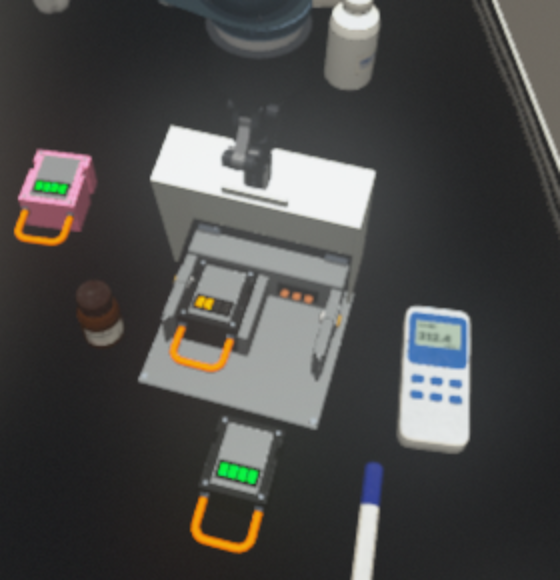

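```bash
python3 - <<'E'
from h import *
print(observe()["ft_force"])
a=snapshot("scene");b=snapshot("top")
f=np.hstack([a["frame"][100:220,210:350],b["frame"][90:260,190:360][:120*1]] if 0 else [cv2.resize(a["frame"][100:240,210:350],None,fx=2.8,fy=2.8,interpolation=2),cv2.resize(b["frame"][110:250,210:350],None,fx=2.8,fy=2.8,interpolation=2)])
cv2.imwrite("pics/hood.png",f)
q=np.load("q.npy")
for n,p in(("s",a),("t",b)):
    print(n,[(m["score"],m["at"][1]*560,m["at"][0]*420) for m in mark_of("hood_edge",p)])
    for t in(95,80,70,60): print(t,proj(Tdock(q,hoodp(np.radians(t),(-.1675,0,.014))),p).round(),proj(Tdock(q,hoodp(np.radians(t),(-.1675,.095,-.045))),p).round())
E
```

```text
[-4.43610907  0.75827857  8.03798916]
s [(0.72, 286.776, 134.48399999999998)]
95 [289. 116.] [229. 126.]
80 [283. 132.] [222. 149.]
70 [279. 146.] [218. 166.]
60 [275. 162.] [215. 183.]
t [(0.87, 261.296, 150.108), (0.74, 337.40000000000003, 152.292)]
95 [238. 140.] [232. 195.]
80 [258. 151.] [253. 212.]
70 [271. 161.] [265. 223.]
60 [284. 172.] [277. 234.]
```

View pics/hood.png

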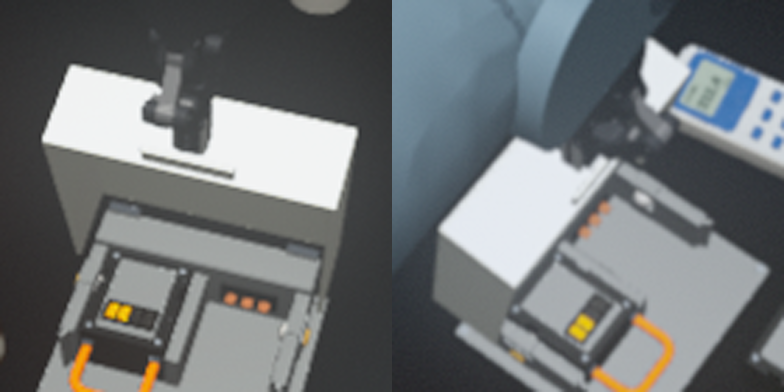

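```bash
python3 - <<'E'
from h import *
a=snapshot("scene");b=snapshot("top");s,t,r=st();q=np.load("q.npy")
for n,p in(("s",a),("t",b)):
    print(n,"tcp",proj(t,p).round(),"30 back",proj(t+[0,0,.03],p).round(),"70 back",proj(t+[0,0,.07],p).round())
    for nm,h in(("edge",(-.1675,0,.014)),("rim",(-.1675,0,-.045)),("rimL",(-.1675,.095,-.045)),("rimR",(-.1675,-.095,-.045)),("edgeL",(-.1675,.095,.014)),("edgeR",(-.1675,-.095,.014))): print(nm,[proj(Tdock(q,hoodp(np.radians(d),h)),p).round().tolist() for d in(80,70,62)])
w=snapshot("wrist");cv2.imwrite("pics/w5.png",w["frame"])
print(t,s["ft_force"])
E
```

```text
s tcp [277. 160.] 30 back [277. 149.] 70 back [277. 133.]
edge [[283.0, 132.0], [279.0, 146.0], [275.0, 158.0]]
rim [[274.0, 160.0], [270.0, 177.0], [267.0, 191.0]]
rimL [[222.0, 149.0], [218.0, 166.0], [216.0, 179.0]]
rimR [[328.0, 172.0], [324.0, 189.0], [321.0, 203.0]]
edgeL [[232.0, 122.0], [227.0, 135.0], [224.0, 147.0]]
edgeR [[335.0, 143.0], [332.0, 157.0], [329.0, 170.0]]
t tcp [277. 171.] 30 back [277. 163.] 70 back [276. 151.]
edge [[258.0, 151.0], [271.0, 161.0], [281.0, 169.0]]
rim [[285.0, 171.0], [297.0, 182.0], [305.0, 191.0]]
rimL [[253.0, 212.0], [265.0, 223.0], [274.0, 232.0]]
rimR [[314.0, 133.0], [326.0, 144.0], [333.0, 154.0]]
edgeL [[225.0, 191.0], [239.0, 202.0], [249.0, 210.0]]
edgeR [[288.0, 114.0], [301.0, 124.0], [311.0, 132.0]]
[ 0.6045121  -0.03905269  0.19326626] [-6.27237216 -1.79876243  7.63217438]
```

View pics/w5.png

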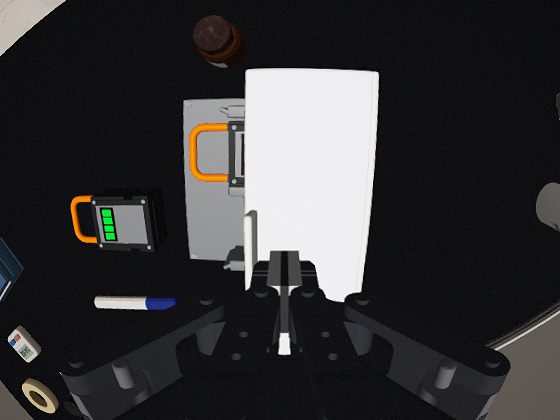

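The fingertips slipped over the hood's top edge. The hood stands at about 80° with the shut fingers resting lightly (about 8 N) on its front wall at (284,255). I'll back off upward and go behind the hood again, pushing lower on the outer face.

apply_moves(motion="0 -0.03 0 0 0 0 0;0 -0.045 0 0 0 0 0;0 -0.02 0 0.035 0 0 0;0 0 0 0.045 0 0 0;0 0 0 0.04 0 0 0;0 0 0 0.02 0 0 0;0 0 0 0 0 0 0")

```text
time: 13.65
eef_pos: [0.6564, 0.0911, 0.2866]
eef_rot: [-0.398, 0.585, 0.398, 0.584]
ft_force: [-0.4, -1.1, -0.6]
grip_width: 0.0
```

```bash
python3 g.py .135 .0 .18
```

```text
t 13.65 shift [ 0.1066  0.001  -0.0264] turn [-0.1 -0.1 -0.1] F [-0.4 -1.1 -0.6]
tcp world [0.656 0.091 0.287] dock [ 0.1616 -0.0011  0.2866] w 2.871333652051762e-05
```

apply_moves(motion="0 0.04 0 -0.005 0 0 0;0 0.045 0 -0.005 0 0 0;0 0.03 0 0 0 0 0;0 0 0 0 0 0 0;0 0 0 -0.015 0 0 0;0 0 0 -0.015 0 0 0;0 0 0 -0.01 0 0 0")

```text
time: 14.35
eef_pos: [0.6383, 0.0365, 0.171]
eef_rot: [-0.401, 0.584, 0.396, 0.585]
ft_force: [0.4, 0.0, 1.0]
grip_width: 0.0001
```

```bash
sed -i 's/u=.15/u=.125/' arc.py; python3 arc.py; python3 g.py .08 .0 .175
```

```text
95 [0.1173 0.1783]
90 [0.1065 0.18  ]
85 [0.0956 0.1807]
80 [0.0846 0.1805]
75 [0.0737 0.1794]
70 [0.0629 0.1772]
65 [0.0524 0.1742]
60 [0.0421 0.1703]
55 [0.0323 0.1654]
50 [0.0229 0.1598]
45 [0.014  0.1533]
40 [0.0057 0.1461]
35 [-0.0019  0.1382]
30 [-0.0088  0.1296]
25 [-0.0149  0.1205]
20 [-0.0202  0.1109]
15 [-0.0246  0.1009]
10 [-0.0282  0.0905]
5 [-0.0308  0.0798]
0 [-0.0325  0.069 ]
t 14.35 shift [-0.004   0.0041 -0.0242] turn [-0.1 -0.2  0.4] F [0.4 0.  1. ]
tcp world [0.638 0.037 0.171] dock [ 0.1041 -0.0042  0.171 ] w 8.02595820632871e-05
```

apply_moves(motion="0 0 0.001 -0.007 0 0 0.4;0 0 0.001 -0.007 0 0 0;0 0 0.001 -0.006 0 0 0;0 0 0.001 -0.006 0 0 0;0 0.001 0 -0.006 0 0 0;0 0.001 0 -0.006 0 0 0;0 0.002 0 -0.006 0 0 0;0 0.002 0 -0.006 0 0 0")

```text
time: 15.15
eef_pos: [0.6171, -0.0133, 0.1709]
eef_rot: [-0.4, 0.583, 0.396, 0.586]
ft_force: [0.7, 1.3, 1.5]
grip_width: -0.0001
```

```bash
python3 g.py .042 .0 .17; python3 - <<'E'
from h import *
q=np.load("q.npy")
for n in("scene","top"):
    p=snapshot(n)
    for m in mark_of("hood_edge",p)[:1]:
        uv=np.array([m["at"][1]*560,m["at"][0]*420]);e=[(np.linalg.norm(proj(Tdock(q,hoodp(np.radians(d),(-.1675,0,.014))),p)-uv),d) for d in range(0,110)];print(n,m["score"],uv.round(),min(e))
E
```

```text
t 15.15 shift [ 0.0009  0.0025 -0.008 ] turn [-0.2  0.   0.5] F [0.7 1.3 1.5]
tcp world [ 0.617 -0.013  0.171] dock [ 0.05   -0.0025  0.1709] w -0.00014719335995606953
scene 0.56 [281. 150.] (np.float64(3.592823543723479), 68)
top 0.66 [271. 159.] (np.float64(1.6378861414204777), 71)
```

apply_moves(motion="0 0.001 0.001 -0.005 0 0 0.5;0 0.002 0.001 -0.005 0 0 0;0 0.002 0 -0.005 0 0 0;0 0.002 0 -0.005 0 0 0;0 0.003 0 -0.005 0 0 0;0 0.003 0 -0.005 0 0 0;0 0.003 0 -0.005 0 0 0;0 0.003 0 -0.005 0 0 0")

```text
time: 16.15
eef_pos: [0.5996, -0.0521, 0.1506]
eef_rot: [-0.398, 0.585, 0.398, 0.584]
ft_force: [0.7, 0.8, -0.0]
grip_width: 0.0002
```

```bash
cat > ang.py <<'E'
from h import *
q=np.load("q.npy")
for n in("scene","top"):
    p=snapshot(n)
    for m in mark_of("hood_edge",p)[:1]:
        uv=np.array([m["at"][1]*560,m["at"][0]*420]);e=[(np.linalg.norm(proj(Tdock(q,hoodp(np.radians(d),(-.1675,0,.014))),p)-uv).round(1),d) for d in range(0,110)];print(n,m["score"],uv.round(),min(e))
E
python3 g.py .0 .0 .15; python3 ang.py
```

```text
t 16.15 shift [ 0.0006  0.0004 -0.0075] turn [-0.2  0.  -0.1] F [ 0.7  0.8 -0. ]
tcp world [ 0.6   -0.052  0.151] dock [ 0.0075 -0.0004  0.1506] w 0.0001680938325054963
top 0.65 [291. 181.] (np.float64(2.0), 52)
```

apply_moves(motion="0 0.004 0 -0.004 0 0 0;0 0.004 0 -0.004 0 0 0;0 0.004 0 -0.004 0 0 0;0 0.005 0 -0.004 0 0 0;0 0.005 0 -0.004 0 0 0;0 0.005 0 -0.004 0 0 0;0 0.005 0 -0.004 0 0 0;0 0.005 0 -0.004 0 0 0")

```text
time: 17.15
eef_pos: [0.5878, -0.0838, 0.1116]
eef_rot: [-0.398, 0.584, 0.398, 0.585]
ft_force: [-0.0, 0.5, 0.7]
grip_width: 0.0001
```

```bash
python3 g.py -.03 .0 .11; python3 ang.py
```

```text
t 17.15 shift [ 0.0016  0.0009 -0.0037] turn [-0.1  0.   0. ] F [-0.   0.5  0.7]
tcp world [ 0.588 -0.084  0.112] dock [-0.0263 -0.0009  0.1116] w 0.00013060031273360895
top 0.58 [311. 205.] (np.float64(2.6), 30)
```

apply_moves(motion="0 0.005 0 -0.002 0 0 0;0 0.005 0 -0.002 0 0 0;0 0.005 0 -0.002 0 0 0;0 0.005 0 -0.001 0 0 0;0 0.004 0 -0.001 0 0 0;0 0.004 0 -0.001 0 0 0;0 0.003 0 0 0 0 0;0 0.003 0 0 0 0 0")

```text
time: 18.15
eef_pos: [0.5851, -0.0926, 0.076]
eef_rot: [-0.399, 0.584, 0.398, 0.585]
ft_force: [0.1, 0.8, -0.0]
grip_width: -0.0001
```

```bash
python3 g.py -.04 .0 .069; python3 ang.py
```

```text
t 18.15 shift [ 0.007   0.0017 -0.0045] turn [-0.1  0.   0.1] F [ 0.1  0.8 -0. ]
tcp world [ 0.585 -0.093  0.076] dock [-0.0355 -0.0016  0.076 ] w -0.00013933149900878842
scene 0.81 [265. 236.] (np.float64(3.1), 10)
top 0.94 [320. 219.] (np.float64(0.7), 12)
```

apply_moves(motion="0 0.003 0 0 0 0 0;0 0.003 0 0 0 0 0;0 0.003 0 0 0 0 0;0 0.003 0 0 0 0 0")

```text
time: 18.75
eef_pos: [0.586, -0.0927, 0.0645]
eef_rot: [-0.4, 0.583, 0.397, 0.585]
ft_force: [-0.3, -0.5, 0.1]
grip_width: -0.0
```

```bash
python3 g.py -.04 .0 .069; python3 ang.py
```

```text
t 18.75 shift [-0.0045  0.0024 -0.0047] turn [-0.   0.   0.3] F [-0.3 -0.5  0.1]
tcp world [ 0.586 -0.093  0.065] dock [-0.0353 -0.0025  0.0645] w -3.229107757471582e-05
scene 0.63 [260. 240.] (np.float64(1.2), 6)
top 0.66 [320. 224.] (np.float64(2.3), 5)
```

apply_moves(motion="0 0.003 0 0 0 0 0;0 0.003 0 0 0 0 0;0 0.003 0 0 0 0 0")

```text
time: 19.25
eef_pos: [0.5864, -0.0929, 0.0557]
eef_rot: [-0.4, 0.583, 0.397, 0.585]
ft_force: [-0.6, 0.2, 0.7]
grip_width: 0.0
```

```bash
python3 g.py -.04 .0 .056; python3 ang.py
```

```text
t 19.25 shift [-0.0004  0.0029 -0.0047] turn [-0.   0.   0.3] F [-0.6  0.2  0.7]
tcp world [ 0.586 -0.093  0.056] dock [-0.0353 -0.0029  0.0557] w 3.227981943098476e-05
scene 0.83 [265. 244.] (np.float64(3.9), 2)
top 0.66 [319. 227.] (np.float64(3.2), 0)
```

apply_moves(motion="0 0.003 0 0 0 0 0;0 0.003 0 0 0 0 0;0 0 0 0 0 0 0")

```text
time: 19.75
eef_pos: [0.5864, -0.0929, 0.0494]
eef_rot: [-0.4, 0.583, 0.397, 0.585]
ft_force: [-0.4, 0.1, 0.3]
grip_width: -0.0003
```

```bash
python3 g.py -.04 .0 .05; python3 - <<'E'
from h import *
p=snapshot("scene");b=snapshot("top");q=np.load("q.npy")
o=[]
for f,pt in((p,(265,225)),(b,(305,205))):
    im=cv2.resize(f["frame"],None,fx=4,fy=4,interpolation=2)
    for y in(-.095,.095):
        for zz in(.014,-.045):
            cv2.circle(im,tuple(int(v) for v in proj(Tdock(q,hoodp(0,(-.1675,y,zz))),f)*4+1.5),4,(255,0,255),1)
    x,y=pt[0]*4,pt[1]*4;o.append(im[y-250:y+350,x-200:x+200])
cv2.imwrite("pics/shut.png",np.hstack(o))
E
```

```text
t 19.75 shift [-0.0006  0.0029 -0.0047] turn [-0.   0.   0.3] F [-0.4  0.1  0.3]
tcp world [ 0.586 -0.093  0.049] dock [-0.0353 -0.0029  0.0494] w -0.00025875334514924623
```

View pics/shut.png

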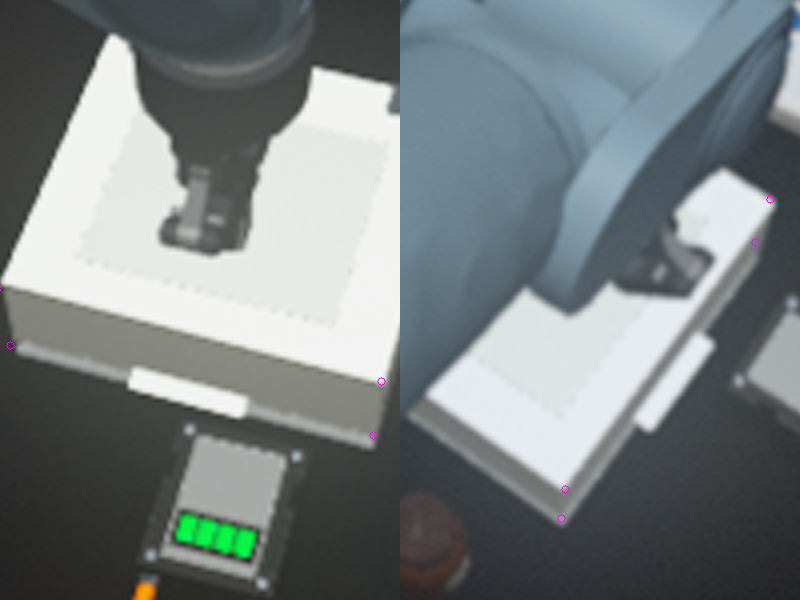

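Corners match the shut hood within a pixel or two: the magenta marks at (381,381) and (373,436). The lip is down and the green pack is clear in front of it. There's no contact force yet, so I'm pressing gently to make sure it's seated.

apply_moves(motion="0 0.003 0 0 0 0 0;0 0.002 0 0 0 0 0;0 0 0 0 0 0 0")

```text
time: 20.15
eef_pos: [0.5871, -0.0931, 0.0467]
eef_rot: [-0.4, 0.583, 0.397, 0.585]
ft_force: [0.0, 0.2, -0.1]
grip_width: -0.0
```

```bash
python3 g.py -.04 .0 .05
```

```text
t 20.15 shift [-0.0034  0.0037 -0.0048] turn [-0.  -0.   0.3] F [ 0.   0.2 -0.1]
tcp world [ 0.587 -0.093  0.047] dock [-0.0352 -0.0037  0.0467] w -4.828019452474549e-05
```

apply_moves(motion="0 0.005 0 0 0 0 0;0 0.003 0 0 0 0 0")

```text
time: 20.35
eef_pos: [0.5878, -0.0933, 0.0462]
eef_rot: [-0.4, 0.584, 0.398, 0.584]
ft_force: [-11.4, 2.9, 19.6]
grip_width: 0.0001
```

```bash
python3 g.py -.04 .0 .05; python3 -c "
from station import *
s=observe();print(s['joint_torque'],s['wrist_torque'],s['qvel'])"; python3 ang.py
```

```text
t 20.35 shift [-0.0038  0.0044 -0.0049] turn [ 0.1 -0.1  0.1] F [-11.4   2.9  19.6]
tcp world [ 0.588 -0.093  0.046] dock [-0.0351 -0.0044  0.0462] w 0.00012708283547860108
[-5.85472137e-01 -3.17732191e+01 -2.59276056e+01  3.10564656e-01
 -3.00851785e+00  4.18318086e-03] [0.45509852 1.93721126 0.00752299] [ 0.00409668  0.01103688 -0.01765224 -0.00680779  0.02926045  0.00148525]
scene 0.65 [262. 248.] (np.float64(2.0), 0)
top 0.61 [320. 227.] (np.float64(2.8), 0)
```

It's now against a hard stop (about 20 N with no further travel), so the hood is seated. Backing off and doing a final check.

apply_moves(motion="0 -0.005 0 0 0 0 0;0 -0.015 0 0 0 0 0;0 -0.04 0 0 0 0 0;0 -0.045 0 0 0 0 0;0 -0.045 0 0 0 0 0;0 -0.045 0.03 0.03 0 0 0;0 0 0.034 0.034 0 0 0;0 0 0.034 0.034 0 0 0")

```text
time: 21.35
eef_pos: [0.5363, 0.0249, 0.2426]
eef_rot: [-0.398, 0.584, 0.395, 0.587]
ft_force: [1.1, 0.0, -0.1]
grip_width: 0.0002
```

apply_moves(motion="0 0 0.034 0.034 0 0 0;0 0 0.034 0.034 0 0 0;0 0 0.034 0.034 0 0 0;0 0 0.034 0.034 0 0 0;0 0 0.034 0.034 0 0 0;0 0 0 0 0 0 0")

```text
time: 21.95
eef_pos: [0.4354, 0.2577, 0.2465]
eef_rot: [-0.4, 0.58, 0.395, 0.59]
ft_force: [0.3, -0.3, -1.1]
grip_width: -0.0001
```

```bash
python3 - <<'E'
from h import *
p=snapshot("scene");b=snapshot("top");q=np.load("q.npy");o=[]
for f,pt in((p,(285,245)),(b,(320,215))):
    im=cv2.resize(f["frame"],None,fx=3,fy=3,interpolation=2)
    for y in(-.095,.095):
        for zz in(.014,-.045): cv2.circle(im,tuple(int(v) for v in proj(Tdock(q,hoodp(0,(-.1675,y,zz))),f)*3+1),3,(255,0,255),1)
    x,y=pt[0]*3,pt[1]*3;o.append(im[y-300:y+300,x-200:x+200])
cv2.imwrite("pics/end.png",np.hstack(o))
for k in("vial","meter","marker","pack_green"):
  for n,s in(("s",p),("t",b)):
    print(k,n,[atz(i["at"][1]*560,i["at"][0]*420,s,0).round(3).tolist() for i in mark_of(k,s)[:2]])
print(observe()["time"],observe()["eef_pos"],Tdock(q,(-.16,-.036,0)))
E
```

```text
vial s [[0.437, -0.042, 0.0]]
vial t [[0.443, -0.044, 0.0]]
meter s [[0.777, -0.137, 0.0]]
meter t [[0.772, -0.138, 0.0]]
marker s [[0.687, -0.29, 0.0]]
marker t [[0.678, -0.286, 0.0]]
pack_green s [[0.571, -0.226, 0.0]]
pack_green t [[0.393, 0.137, 0.0], [0.57, -0.222, 0.0]]
22.45 [0.43841041 0.25274779 0.2460009 ] [ 0.57180008 -0.22107745  0.        ]
```

```bash
python3 ang.py; python3 -c "
from station import *
print(finish_job())"
```

```text
scene 0.7 [265. 248.] (np.float64(4.1), 0)
top 0.7 [322. 228.] (np.float64(0.7), 0)
the job is handed in; nothing more can be done
None
```

I pulled the full pack (right bay, four green bars) straight out by its bail and left it on the bench in front of the dock. I then swung the hood down slowly until it was shut. The job was handed in at about 22.5 s of the 58 s allowed.

**Last checks**
- **Hood:** it came up against a hard stop at about 20 N. After I withdrew, both cameras gave an angle nearest 0°. The scene camera's edge point was still 4 px off the fit; the top camera's was 0.7 px off.
- **Full pack:** it measures at about (0.571, -0.224), roughly 160 mm ahead of the dock origin. Its back is about 30 mm clear of the floor plate and clear of the hood's lip.
- **Vial, meter and marker:** all are within about 7 mm of where they started, which is about how much two readings of the same thing differ.
- **Other pack:** the amber pack was last seen still plugged in, before the hood covered it.

**What went wrong or disagreed**
- **First push slipped:** the fingertips went over the hood's top edge and rested lightly on its front wall, at about 10 N. I backed off and pushed lower on the outer face, which worked.
- **Fingertip height:** while pushing the hood, the tips seemed to be about 20 mm higher than the reported TCP. I closed the hood by contact force and the camera angle instead.
- **Final picture:** it was not viewed because I had reached the picture limit, so the last check is from numbers only.

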